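# Sweep the lighters into the counter bay

### The job

Three pocket lighters lie scattered on the counter to the left of the low metal three-sided bay. Sweep them along the counter with the fingertips, in through the bay's open side, until all three lie flat on the counter wholly inside the bay. Only push them, do not pick any of them up, and leave all the other things where they are.

Things in the scene. Friction and masses are not known exactly. Their poses are not given: they have to be found in the camera images.
- bay: low metal three-sided fence without floor, fixed to the counter. Origin: counter level, middle of the enclosed area; +x points from the open side to the back wall (about rightward), z up. Inside 170 mm deep (x -85 at the open side to +85) and 160 wide (y -80 to +80), walls 6 thick, 28 high. At the open side the side walls end in wings spreading outward to about x -104, y +-100 mm.
- lighter_red: pocket lighter (red body, grey metal head) lying flat and loose on the counter left of the bay, in any direction, 77x24 mm and 12 mm high, about 18 g; origin on its underside, x along its length: from -36 mm (foot) to +41 mm (head), z up
- lighter_red_foot (a point): middle of that lighter's foot end, 6 mm above its underside
- lighter_red_head (a point): middle of that lighter's head end, 6 mm above its underside
- lighter_green: pocket lighter (green body, grey metal head) lying flat and loose on the counter left of the bay, in any direction, 77x24 mm and 12 mm high, about 18 g; origin on its underside, x along its length: from -36 mm (foot) to +41 mm (head), z up
- lighter_green_foot (a point): middle of that lighter's foot end, 6 mm above its underside
- lighter_green_head (a point): middle of that lighter's head end, 6 mm above its underside
- lighter_yellow: pocket lighter (yellow body, grey metal head) lying flat and loose on the counter left of the bay, in any direction, 77x24 mm and 12 mm high, about 18 g; origin on its underside, x along its length: from -36 mm (foot) to +41 mm (head), z up
- lighter_yellow_foot (a point): middle of that lighter's foot end, 6 mm above its underside
- lighter_yellow_head (a point): middle of that lighter's head end, 6 mm above its underside
- polish_b: small nail-polish bottle with a tall white cap, 31x31x79 mm, standing near the front edge or the back of the sweeping area; loose, to be left alone; origin at the centre of its underside, z up
- shot_glass: small clear glass, 48x48x61 mm, standing, at the other of those two places; loose, to be left alone; origin at the centre of its underside, z up
- pill_box: small flat white carton, 45x75x20 mm, lying far to the left near the front edge; loose, to be left alone; origin at the centre of its underside, z up
- gum_pack: brown snack bar in a wrapper, 40x123x14 mm, lying at the back of the counter, its long side (y) roughly left-right; loose, to be left alone; origin at the centre of its underside, z up
- rollon_d: roll-on bottle with a red cap, 36x42x106 mm, standing far to the left at the back; loose, to be left alone; origin at the centre of its underside, z up
- dropper_a: brown dropper bottle with a black top, 33x34x102 mm, standing to the right of the bay near the front edge; loose, to be left alone; origin at the centre of its underside, z up

How it is judged (in metres and radians):
At the end, for the whole second after the job is handed in: Both ends of each of the three lighters are inside the bay, past the line of its open side (bay x above -85 mm) and between its walls; each lies flat on the counter (underside below 6 mm, tilt under 0.1 rad) and at rest (x of lighter_red_foot in the frame of bay between -0.085 and 0.09 m and y of lighter_red_foot in the frame of bay between -0.085 and 0.085 m and x of lighter_red_head in the frame of bay between -0.085 and 0.09 m and y of lighter_red_head in the frame of bay between -0.085 and 0.085 m and height (world z) of each of lighter_red, lighter_green, lighter_yellow below 0.006 m and angle between each of lighter_red, lighter_green, lighter_yellow's own z axis and vertical below 0.1 rad and linear speed of each of lighter_red, lighter_green, lighter_yellow below 0.02 m/s and x of lighter_green_foot in the frame of bay between -0.085 and 0.09 m and y of lighter_green_foot in the frame of bay between -0.085 and 0.085 m and x of lighter_green_head in the frame of bay between -0.085 and 0.09 m and y of lighter_green_head in the frame of bay between -0.085 and 0.085 m and x of lighter_yellow_foot in the frame of bay between -0.085 and 0.09 m and y of lighter_yellow_foot in the frame of bay between -0.085 and 0.085 m and x of lighter_yellow_head in the frame of bay between -0.085 and 0.09 m and y of lighter_yellow_head in the frame of bay between -0.085 and 0.085 m); the robot touches nothing.
It fails at once if a lighter is lifted (its underside more than 15 mm above the counter) (height (world z) of any of lighter_red, lighter_green, lighter_yellow above 0.015 m).
It fails at once if one of the other loose things is moved by more than 15 mm (distance of any of polish_b, shot_glass, pill_box, gum_pack, rollon_d, dropper_a from where it was at the start of the episode above 0.015 m).
It also fails if it takes over 72 s, if anything falls off the work surface, if the arm or the gripper's body presses on something with over 40 N, if the wrist force passes 120 N, or if a joint passes its speed limit or range.

### The arm

A 6-joint arm with a two-finger parallel gripper is mounted at the origin on a cart in front of the work surface, level with it; the furniture and walls round the work are solid. World frame = base frame: x ahead of the robot, y to its left, z up, the work surface at z = 0. Lengths are in mm, angles in degrees, forces in N, time in s.
With the tool pointing down it reaches from about 325 to 1000 mm from the base axis. Payload 5.1 kg.
Tool frame: the origin (TCP) lies between the finger pads; the fingertips stand 19 mm ahead of it and the grasp point (between the pads) is the TCP; z points along the fingers, y is the line along which they close (so a half turn about z gives the same grasp; the last joint's range is limited). The gripper opens to 85 mm and grips with 20 to 120 N. Pads are 22 mm wide; open, the fingers measure 114 mm over their backs; the gripper's body (76 mm by 85 mm) begins 54 mm behind the grasp point. The pads swing forward as they close: fully open they stand 13 mm farther back than shut.
Start: joints at [-79.332, 7.093, 94.555, -0, 78.352, -4.733], TCP at [172.591, -626.656, 250.322] pointing down, gripper open.
Joint ranges: [-149.61, 149.61], [-58.7, 133.49], [1.44, 155.28], [-77.14, 257.14], [18.33, 153.61], [-166.67, 166.67]. Speed limits (degrees/s): [147.25, 147.25, 180, 180, 180, 180].

### API

Orientations are given as [roll, pitch, yaw] about the fixed x, y, z axes, in that order (R = Rz(yaw) Ry(pitch) Rx(roll)).
In Python, from cell import ctrl gives the robot as it stands. The module is installed in compiled form; this text tells all that it offers.
- The arm moves only by the tool carry_out, never from a script. Its argument "increments" is a list of rows, each a list of 2 entries, a list of its own where there are three numbers: the shift along the tool's x, y, z in m, then the turn, a rotation vector about the tool's x, y, z in rad. In form: [[[x, y, z], [wx, wy, wz]], ...]. A call has 1 to 20 rows; each row is the pose to reach, as a shift and turn from the pose commanded when the call began, along the tool's axes at that moment; what a row does not reach only later rows make up. A row lasts 1/10 s, in which the tool goes at most 50 mm and 8.59 degrees, less where a joint would pass 70% of its speed; a pose out of reach is approached as far as the arm can. A call with a gripper value outside its range is refused whole. "claw" is the opening, from 0 (shut) to 1 (fully open), set as the call begins (left out, the last holds). The fingers move at their own pace and stop on an object; "newtons" is the grip in N (left out, the last holds). Time passes only in rows, so rows that repeat a pose let the fingers close. It gives the time, the measured TCP pose, the force, the opening and the grip force at its end, in the units of the state.
- ctrl.get_obs(): the state, without advancing time (a new reading comes with each control period).
- ctrl.get_image(name): name is "scene" or "top"; returns a dict with "frame" (480x640x3 uint8, red, green, blue), "z_map" (480x640 float32, mm along the optical axis (not along the pixel's ray), 0 where there is no reading), "fx", "fy", "cx", "cy" (pixels), "cam_to_world" (4x4, takes a point from camera to world coordinates). Camera axes: x right, y down, z forward; pixel columns grow to the right and rows downward; lengths in mm; the calibration is good to about 2 mm. A picture is of the moment at which its call begins.
- ctrl.job_done(): hands the job in; it is judged then, once.
The state is a dict: "time": time; "q": joint angles; "dq": joint speeds; "effort": joint torques, N m; "tool_pos": TCP position; "tcp_rot": TCP orientation; "contact_force": force on the tool from outside, world axes, zero at the start; "torque": the same for the moment, N m; "finger_gap": finger opening in mm; "finger_force": force on a finger pad.
Only numpy, scipy, OpenCV 4.12 (cv2) and the standard library are available. Lean on these libraries where they do the work, as an engineer would, in place of code of your own. Each camera call takes 0.05 s, during which the arm holds its last target. There are 200 camera calls.

## Working session

There is one attempt and no reset: what is moved stays moved. The work goes in short steps, Python scripts to look and compute and a tool call to move; the robot and the scene stay as the last step left them, time stands still between calls to the robot, and variables do not carry over. Pictures are saved under pics/ and viewed, at most 12 in all, crops included, and the job is handed in when it is done.

Besides the shell and the picture viewer there is one more tool, called after ">>>" as name(argument=value, ...) on one line, values as JSON. carry_out: Moves the arm, as the interface text tells. Its arguments: {"type":"object","properties":{"increments":{"type":"array"},"claw":{"type":"number"},"newtons":{"type":"number"}},"required":["increments"]}

```bash
mkdir -p pics
cat > h.py <<'E'
import cv2, numpy as np
from cell import ctrl
def snap(n,f):
    im=ctrl.get_image(n); cv2.imwrite(f,im["frame"][:,:,::-1]); return im
def w(im,u,v,z=None):
    T=np.array(im["cam_to_world"]); d=np.array([(u-im["cx"])/im["fx"],(v-im["cy"])/im["fy"],1.])
    if z is None: p=d*im["z_map"][int(v),int(u)]
    else:
        r=T[:3,:3]@d; p=d*(z-T[2,3])/r[2]
    return (T[:3,:3]@p+T[:3,3]).round(1)
E
python3 - <<'E'
from h import *
o=ctrl.get_obs(); print(o["time"],o["tool_pos"],o["tcp_rot"],o["finger_gap"])
snap("top","pics/a.png"); im=snap("scene","pics/b.png")
E
```

```text
0.0 [ 172.47858666 -626.09354739  249.02588424] [-1.79878768e+02 -8.79476191e-03  1.54021332e+01] 85.49696737571718
```

View pics/a.png

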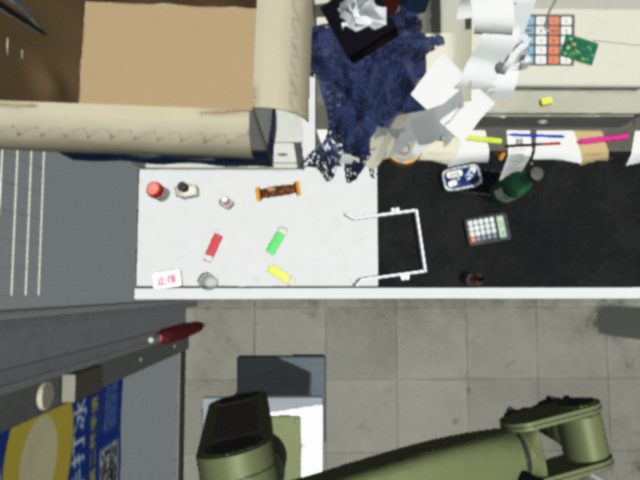

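View pics/b.png

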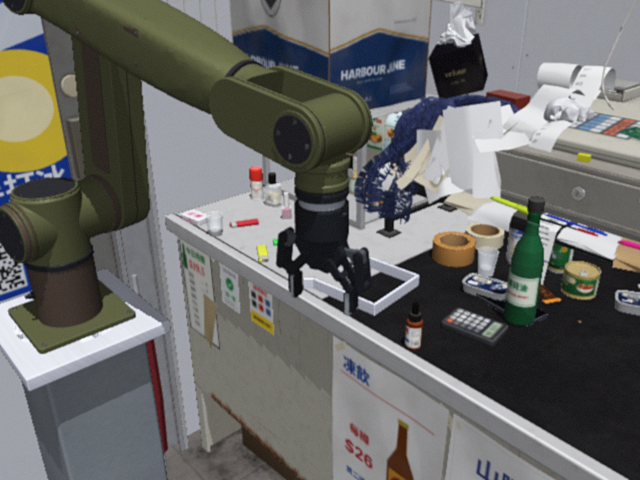

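The top view shows red (213,247), green (277,240) and yellow (280,273) lying left of the bay. The bay spans roughly columns 345–427 and rows 208–285, and opens to the left. The glass is at (208,281) and the polish bottle at (226,202). I'll enlarge this area.

Run:
```python
from h import *
im=snap("top","pics/c0.png")
c=im["frame"][160:300,190:440,::-1]
cv2.imwrite("pics/c.png",cv2.resize(c,None,fx=3.2,fy=3.2,interpolation=cv2.INTER_CUBIC))
for n,u,v,z in [("red",213,247,6),("green",277,240,6),("yel",280,273,6),("glass",208,281,None),("pol",226,202,None),("bayTL",348,214,28),("TR",420,210,28),("BR",424,271,28),("BL",358,283,28),("edge",280,288,0),("gum",278,190,None)]: print(n,w(im,u,v,z))
hsv=cv2.cvtColor(im["frame"],cv2.COLOR_RGB2HSV)
for n,lo,hi in [("red",170,180),("green",50,75),("yel",24,34)]:
    m=cv2.inRange(hsv,(lo,120,80),(hi,255,255)); m[:230 if n!="green" else 220]=0; m[286:]=0; m[:,:200]=0; m[:,300:]=0
    p=np.argwhere(m)[:,::-1].astype(np.float32)
    (c,s,a)=cv2.minAreaRect(p); b=cv2.boxPoints((c,s,a)); print(n,len(p),w(im,*c,12),[w(im,*q,12)[:2].tolist() for q in b])
```

```text
red [550.  132.5   6. ]
green [568.8 -40.1   6. ]
yel [479.4 -48.6   6. ]
glass [458.1 142.7  17.2]
pol [664.3  90.2  61.5]
bayTL [ 636.9 -232.1   28. ]
TR [ 647.8 -426.6   28. ]
BR [ 483.2 -434.8   28. ]
BL [ 451.6 -257.7   28. ]
edge [439.  -48.4   0. ]
gum [705.2 -42.6  10.3]
red 147 [556.1 129.7  12. ] [[535.0, 150.6], [585.8, 126.0], [577.2, 108.7], [526.4, 133.3]]
green 143 [561.3 -34.5  12. ] [[541.9, -13.2], [590.0, -39.5], [580.9, -55.8], [532.8, -29.4]]
yel 116 [479.2 -45.   12. ] [[486.2, -16.0], [501.6, -25.2], [472.3, -73.9], [456.9, -64.7]]
```

View pics/c.png

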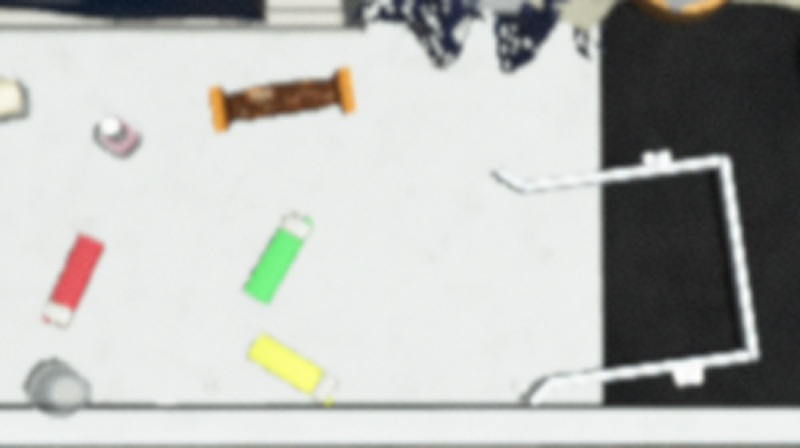

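>>> carry_out(increments=[[[0.034,-0.032,0],[0,0,-0.09]],[[0.068,-0.064,0],[0,0,-0.18]],[[0.102,-0.096,0],[0,0,-0.27]],[[0.137,-0.129,0],[0,0,-0.36]],[[0.171,-0.161,0],[0,0,-0.45]],[[0.205,-0.194,0],[0,0,-0.54]],[[0.239,-0.226,0],[0,0,-0.63]],[[0.274,-0.258,0],[0,0,-0.72]],[[0.308,-0.29,0],[0,0,-0.81]],[[0.342,-0.322,0],[0,0,-0.9]],[[0.376,-0.355,0],[0,0,-0.99]],[[0.41,-0.387,0],[0,0,-1.08]],[[0.444,-0.419,0],[0,0,-1.17]],[[0.479,-0.452,0],[0,0,-1.26]],[[0.513,-0.484,0],[0,0,-1.35]],[[0.547,-0.516,0],[0,0,-1.428]],[[0.547,-0.516,0.05],[0,0,-1.428]],[[0.547,-0.516,0.1],[0,0,-1.428]],[[0.547,-0.516,0.13],[0,0,-1.428]],[[0.547,-0.516,0.13],[0,0,-1.428]]], claw=0.5)

```text
time: 2.15
tool_pos: [558.5, 16.6, 114.0]
tcp_rot: [-179.3, -0.1, 97.2]
contact_force: [-1.1, 1.0, -0.8]
finger_gap: 43.0
finger_force: 0.0
```

>>> carry_out(increments=[[[0,0,0.03],[0,0,0]],[[0,0,0.055],[0,0,0]],[[0,0,0.07],[0,0,0]],[[0,0,0.08],[0,0,0]],[[0,0,0.083],[0,0,0]],[[0,0,0.083],[0,0,0]],[[0,0,0.083],[0,0,0]]])

```text
time: 2.85
tool_pos: [563.9, 16.0, 38.7]
tcp_rot: [179.9, 0.0, 97.2]
contact_force: [-0.9, -0.7, 0.1]
finger_gap: 42.6
finger_force: 0.0
```

Run:
```python
from h import *
o=ctrl.get_obs(); print(o["tool_pos"],o["contact_force"])
im=snap("scene","pics/d0.png")
c=im["frame"][190:290,150:310,::-1]
cv2.imwrite("pics/d.png",cv2.resize(c,None,fx=5,fy=5,interpolation=cv2.INTER_CUBIC))
```

```text
[563.93733172  15.99491741  38.67637454] [-0.89005378 -0.74482822  0.13545687]
```

View pics/d.png

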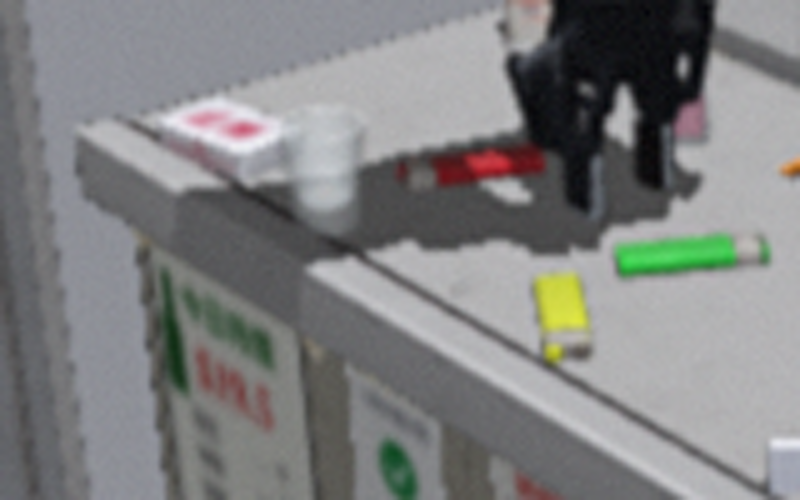

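The fingers (crop (590,200) and (660,180)) stand behind the green lighter and are clear of everything. The yellow lighter lies just inside the front rim. Next I lower the fingers.

>>> carry_out(increments=[[[0,0,0.007],[0,0,0]],[[0,0,0.014],[0,0,0]],[[0,0,0.014],[0,0,0]],[[0,0,0.014],[0,0,0]],[[0,0,0.016],[0,0,0]],[[0,0,0.017],[0,0,0]],[[0,0,0.017],[0,0,0]]])

```text
time: 3.6
tool_pos: [562.8, 16.1, 20.2]
tcp_rot: [-180.0, -0.0, 97.2]
contact_force: [0.3, -0.2, 0.7]
finger_gap: 42.7
finger_force: 0.0
```

Run:
```python
from h import *
im=snap("scene","pics/e0.png")
c=im["frame"][200:260,240:310,::-1]
cv2.imwrite("pics/e.png",cv2.resize(c,None,fx=8,fy=8,interpolation=cv2.INTER_CUBIC))
```

```text
(no output)
```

View pics/e.png

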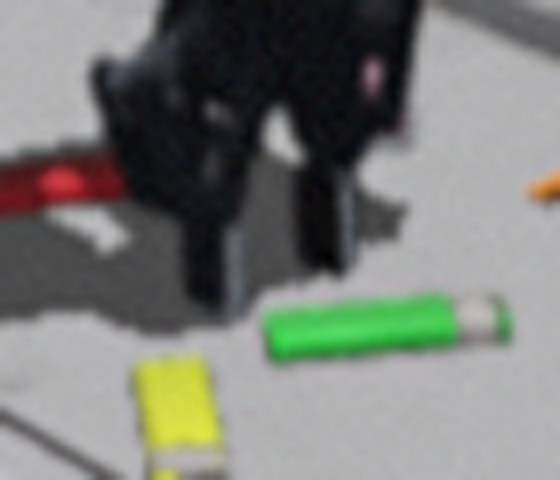

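The fingertips sit just behind green with no contact yet, so I go down a little more.

>>> carry_out(increments=[[[0,0,0.001],[0,0,0]],[[0,0,0.002],[0,0,0]],[[0,0,0.003],[0,0,0]],[[0,0,0.003],[0,0,0]]])

```text
time: 4.05
tool_pos: [562.9, 16.1, 17.3]
tcp_rot: [180.0, -0.0, 97.2]
contact_force: [-0.1, -0.7, -0.1]
finger_gap: 42.9
finger_force: 0.0
```

>>> carry_out(increments=[[[0,-0.008,0],[0,0,0]],[[-0.01,-0.008,0],[0,0,0]],[[-0.02,-0.008,0],[0,0,0]],[[-0.03,-0.008,0],[0,0,0]],[[-0.04,-0.008,0],[0,0,0]],[[-0.05,-0.008,0],[0,0,0]],[[-0.06,-0.008,0],[0,0,0]],[[-0.07,-0.008,0],[0,0,0]],[[-0.08,-0.009,0],[0,0,0]],[[-0.09,-0.01,0],[0,0,0]],[[-0.1,-0.012,0],[0,0,0]],[[-0.11,-0.014,0],[0,0,0]],[[-0.12,-0.016,0],[0,0,0]],[[-0.13,-0.018,0],[0,0,0]],[[-0.14,-0.02,0],[0,0,0]],[[-0.15,-0.022,0],[0,0,0]],[[-0.15,-0.022,0],[0,0,0]]])

```text
time: 5.75
tool_pos: [560.0, -136.8, 17.4]
tcp_rot: [180.0, 0.0, 97.1]
contact_force: [0.5, 0.6, 1.1]
finger_gap: 42.5
finger_force: 0.0
```

```bash
cat >> h.py <<'E'
o=np.array([554.6,-342.]);ex=np.array([.125,-.992]);ey=np.array([.992,.125])
def bay(p): d=np.array(p[:2])-o; return [round(float(d@ex)),round(float(d@ey))]
def col():
    im=snap("top","pics/t.png"); f=im["frame"]; hsv=cv2.cvtColor(f,cv2.COLOR_RGB2HSV)
    for n,lo,hi in [("red",170,180),("green",50,75),("yel",24,34)]:
        m=cv2.inRange(hsv,(lo,120,60),(hi,255,255)); m[:215]=0; m[286:]=0; m[:,:200]=0; m[:,425:]=0
        p=np.argwhere(m)[:,::-1].astype(np.float32)
        if len(p)<5: print(n,len(p)); continue
        c,s,a=cv2.minAreaRect(p); b=cv2.boxPoints((c,s,a)); print(n,len(p),bay(w(im,*c,12)),[bay(w(im,*q,12)) for q in b])
    print("tcp",bay(ctrl.get_obs()["tool_pos"]))
    return im
E
python3 - <<'E'
from h import *
im=col()
c=im["frame"][160:300,190:440,::-1]
cv2.imwrite("pics/f.png",cv2.resize(c,None,fx=3.2,fy=3.2,interpolation=cv2.INTER_CUBIC))
E
```

```text
red 150 [-468, 61] [[-491, 42], [-462, 90], [-445, 80], [-474, 31]]
green 0
yel 6 [-328, -25] [[-332, -28], [-328, -20], [-325, -21], [-329, -29]]
tcp [-204, 31]
```

View pics/f.png

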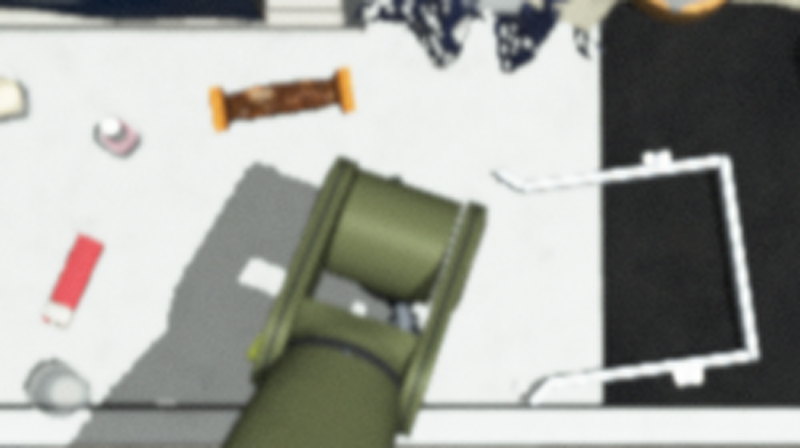

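The arm hides the workpiece from above; red is unchanged at crop (75,280). I'll check green in the scene camera.

Run:
```python
from h import *
im=snap("scene","pics/g0.png")
c=im["frame"][200:320,230:390,::-1]
cv2.imwrite("pics/g.png",cv2.resize(c,None,fx=5,fy=5,interpolation=cv2.INTER_CUBIC))
```

```text
(no output)
```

View pics/g.png

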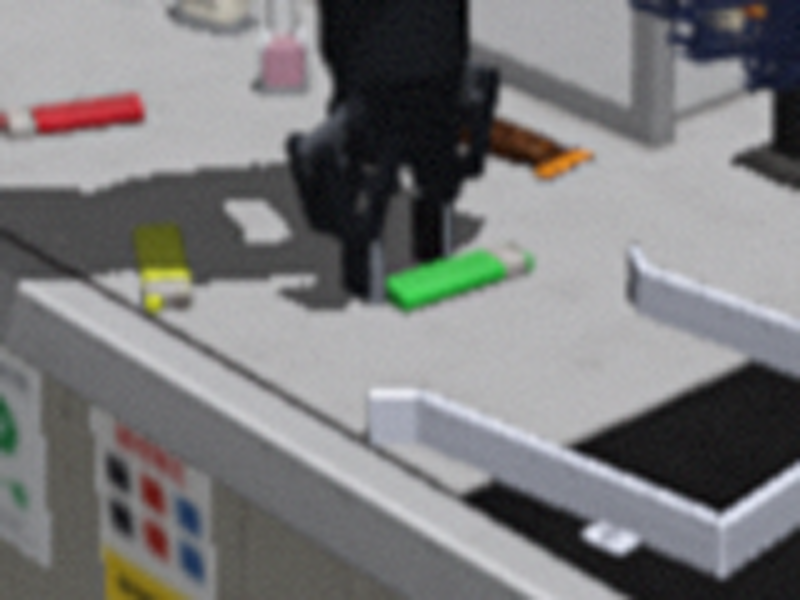

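Green is lying flat across both fingers (crop (460,275)), offset toward the far side. I continue in, drifting toward the bay's middle.

>>> carry_out(increments=[[[-0.008,-0.003,0],[0,0,0]],[[-0.018,-0.006,0],[0,0,0]],[[-0.028,-0.009,0],[0,0,0]],[[-0.038,-0.012,0],[0,0,0]],[[-0.048,-0.015,0],[0,0,0]],[[-0.058,-0.018,0],[0,0,0]],[[-0.068,-0.021,0],[0,0,0]],[[-0.078,-0.024,0],[0,0,0]],[[-0.088,-0.026,0],[0,0,0]],[[-0.098,-0.028,0],[0,0,0]],[[-0.108,-0.03,0],[0,0,0]],[[-0.118,-0.03,0],[0,0,0]],[[-0.128,-0.03,0],[0,0,0]],[[-0.138,-0.03,0],[0,0,0]],[[-0.145,-0.03,0],[0,0,0]],[[-0.145,-0.03,0],[0,0,0]],[[-0.135,-0.03,0],[0,0,0]],[[-0.125,-0.03,-0.03],[0,0,0]],[[-0.115,-0.03,-0.07],[0,0,0]],[[-0.1,-0.03,-0.1],[0,0,0]]])

```text
time: 7.85
tool_pos: [542.9, -237.4, 119.1]
tcp_rot: [180.0, 0.0, 97.2]
contact_force: [0.7, -0.4, 1.0]
finger_gap: 42.9
finger_force: 0.0
```

Run:
```python
from h import *
im=col()
for v in range(276,300,2): print(v,w(im,300,v))
im=snap("scene","pics/h0.png")
c=im["frame"][200:320,230:430,::-1]
cv2.imwrite("pics/h.png",cv2.resize(c,None,fx=4,fy=4,interpolation=cv2.INTER_CUBIC))
```

```text
red 151 [-468, 60] [[-491, 42], [-460, 89], [-444, 79], [-475, 31]]
green 0
yel 176 [-303, -38] [[-333, -28], [-320, -11], [-274, -48], [-287, -65]]
tcp [-106, 4]
276 [ 471.3 -102.4    1.2]
278 [ 465.8 -102.6    7.3]
280 [ 460.5 -102.4   -1.6]
282 [ 455.  -102.5    3.1]
284 [ 449.7 -102.4   -1.7]
286 [ 444.3 -102.5    1.5]
288 [ 438.9 -102.5    1.3]
290 [ 433.5 -102.5    0.5]
292 [ 428.1 -102.6    4.1]
294 [ 422.7 -102.6    3.6]
296 [ 421.8 -116.   470.9]
298 [ 418.3 -116.6  492.2]
```

View pics/h.png

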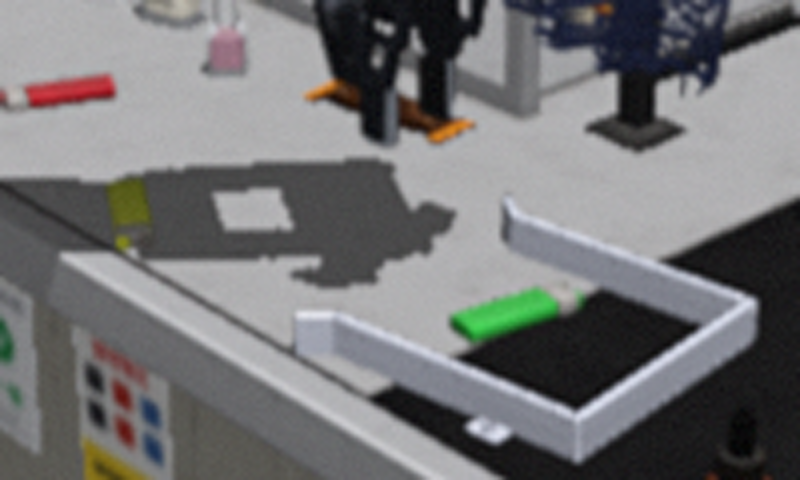

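Green lies flat inside the bay (crop (515,313)). Next is yellow (crop (130,215)), near the front rim. The rim is flush, so I go to its front side and push inward first.

>>> carry_out(increments=[[[0.03,-0.01,0],[0,0,-0.13]],[[0.06,-0.02,0],[0,0,-0.26]],[[0.09,-0.03,0],[0,0,-0.39]],[[0.12,-0.04,0],[0,0,-0.52]],[[0.15,-0.05,0],[0,0,-0.65]],[[0.18,-0.06,0],[0,0,-0.78]],[[0.216,-0.072,0],[0,0,-0.91]],[[0.216,-0.072,0.03],[0,0,-0.91]],[[0.216,-0.072,0.06],[0,0,-0.91]],[[0.216,-0.072,0.085],[0,0,-0.91]],[[0.216,-0.072,0.097],[0,0,-0.91]],[[0.216,-0.072,0.101],[0,0,-0.91]],[[0.216,-0.072,0.101],[0,0,-0.91]],[[0.216,-0.072,0.101],[0,0,-0.91]]])

```text
time: 9.35
tool_pos: [443.0, -32.6, 17.1]
tcp_rot: [-179.9, -0.3, 149.4]
contact_force: [-9.0, 2.1, 12.8]
finger_gap: 42.8
finger_force: 6.2
```

>>> carry_out(increments=[[[0,0,-0.003],[0,0,0]],[[0,0,-0.003],[0,0,0]],[[0,0,-0.003],[0,0,0]]])

```text
time: 9.65
tool_pos: [444.4, -33.2, 19.5]
tcp_rot: [180.0, 0.0, 149.4]
contact_force: [-0.2, -0.4, 0.1]
finger_gap: 42.6
finger_force: 0.0
```

Run:
```python
from h import *
print(bay(ctrl.get_obs()["tool_pos"]))
im=snap("scene","pics/i0.png")
c=im["frame"][200:290,220:340,::-1]
cv2.imwrite("pics/i.png",cv2.resize(c,None,fx=6,fy=6,interpolation=cv2.INTER_CUBIC))
```

```text
[-320, -71]
```

View pics/i.png

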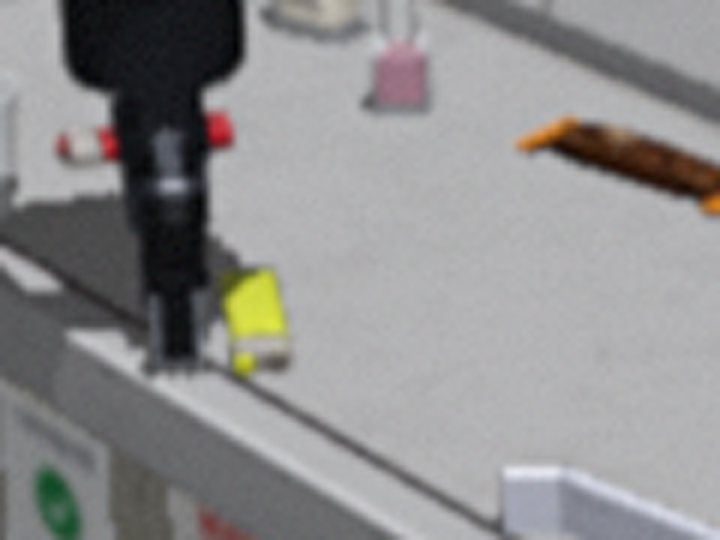

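A finger had been resting on the slightly raised rim (crop (180,365)) and is now clear. The lighter stands right beside it, so I push it inward, back off and lift.

>>> carry_out(increments=[[[-0.008,0,0],[0,0,0]],[[-0.016,0,0],[0,0,0]],[[-0.024,0,0],[0,0,0]],[[-0.032,0,0],[0,0,0]],[[-0.04,0,0],[0,0,0]],[[-0.048,0,0],[0,0,0]],[[-0.056,0,0],[0,0,0]],[[-0.06,0,0],[0,0,0]],[[-0.06,0,0],[0,0,0]],[[-0.05,0,0],[0,0,0]],[[-0.04,0,0],[0,0,0]],[[-0.03,0,-0.03],[0,0,0]],[[-0.03,0,-0.07],[0,0,0]],[[0.01,-0.02,-0.1],[0,0,0.13]],[[0.05,-0.03,-0.1],[0,0,0.26]],[[0.05,-0.03,-0.1],[0,0,0.39]],[[0.05,-0.03,-0.1],[0,0,0.52]],[[0.05,-0.03,-0.1],[0,0,0.65]],[[0.05,-0.03,-0.1],[0,0,0.78]],[[0.05,-0.03,-0.1],[0,0,0.91]]])

```text
time: 11.7
tool_pos: [384.6, -32.9, 118.7]
tcp_rot: [-180.0, -0.0, 96.9]
contact_force: [-0.7, 0.5, -1.0]
finger_gap: 43.0
finger_force: 0.0
```

Run:
```python
from h import *
col()
im=snap("scene","pics/j0.png"); hsv=cv2.cvtColor(im["frame"],cv2.COLOR_RGB2HSV)
m=cv2.inRange(hsv,(24,120,60),(34,255,255)); m[:205]=0;m[300:]=0; m[:,:230]=0; m[:,400:]=0
p=np.argwhere(m)[:,::-1].astype(np.float32); c,s,a=cv2.minAreaRect(p)
print(len(p),bay(w(im,*c,12)),[bay(w(im,*q,10)) for q in cv2.boxPoints((c,s,a))])
```

```text
red 151 [-468, 61] [[-490, 42], [-462, 90], [-445, 80], [-473, 32]]
green 183 [-33, 8] [[-53, -15], [-38, 38], [-13, 31], [-29, -22]]
yel 105 [-275, 2] [[-302, 11], [-291, 26], [-249, -7], [-260, -22]]
tcp [-328, -130]
98 [-264, -8] [[-306, 11], [-299, 35], [-230, -20], [-236, -43]]
```

>>> carry_out(increments=[[[0.004,0.04,0],[0,0,0]],[[0.004,0.08,0],[0,0,0]],[[0.004,0.115,0],[0,0,0]],[[0.004,0.115,0.04],[0,0,0]],[[0.004,0.115,0.07],[0,0,0]],[[0.004,0.115,0.09],[0,0,0]],[[0.004,0.115,0.1],[0,0,0]],[[0.004,0.115,0.101],[0,0,0]],[[-0.004,0.115,0.101],[0,0,0]],[[-0.012,0.115,0.101],[0,0,0]],[[-0.02,0.115,0.101],[0,0,0]],[[-0.028,0.115,0.101],[0,0,0]],[[-0.036,0.115,0.101],[0,0,0]],[[-0.044,0.115,0.101],[0,0,0]],[[-0.052,0.115,0.101],[0,0,0]],[[-0.06,0.115,0.101],[0,0,0]],[[-0.07,0.115,0.101],[0,0,0]],[[-0.08,0.115,0.101],[0,0,0]],[[-0.09,0.115,0.101],[0,0,0]],[[-0.09,0.115,0.101],[0,0,0]]])

```text
time: 13.8
tool_pos: [511.6, -109.7, 18.5]
tcp_rot: [180.0, 0.0, 97.1]
contact_force: [-0.8, 0.1, -0.3]
finger_gap: 42.7
finger_force: 0.0
```

```bash
cat >> h.py <<'E'
def sc(lo,hi):
    im=snap("scene","pics/j0.png"); hsv=cv2.cvtColor(im["frame"],cv2.COLOR_RGB2HSV)
    m=cv2.inRange(hsv,(lo,120,50),(hi,255,255)); m[:205]=0;m[320:]=0; m[:,:225]=0; m[:,420:]=0
    n,l,st,_=cv2.connectedComponentsWithStats(m); k=1+st[1:,4].argmax()
    p=np.argwhere(l==k)[:,::-1].astype(np.float32); c,s,a=cv2.minAreaRect(p)
    print(len(p),bay(w(im,*c,10)),[bay(w(im,*q,8)) for q in cv2.boxPoints((c,s,a))],"tcp",bay(ctrl.get_obs()["tool_pos"]))
E
python3 - <<'E'
from h import *
sc(24,34)
E
```

```text
137 [-206, -16] [[-222, -37], [-232, 32], [-196, 10], [-187, -56]] tcp [-236, -14]
```

>>> carry_out(increments=[[[-0.008,0,0],[0,0,0]],[[-0.018,0.001,0],[0,0,0]],[[-0.03,0.002,0],[0,0,0]],[[-0.042,0.004,0],[0,0,0]],[[-0.054,0.006,0],[0,0,0]],[[-0.066,0.008,0],[0,0,0]],[[-0.078,0.01,0],[0,0,0]],[[-0.09,0.01,0],[0,0,0]],[[-0.102,0.01,0],[0,0,0]],[[-0.114,0.01,0],[0,0,0]],[[-0.126,0.01,0],[0,0,0]],[[-0.138,0.01,0],[0,0,0]],[[-0.15,0.01,0],[0,0,0]],[[-0.162,0.01,0],[0,0,0]],[[-0.174,0.01,0],[0,0,0]],[[-0.174,0.01,0],[0,0,0]],[[-0.164,0.01,0],[0,0,0]],[[-0.154,0.01,-0.03],[0,0,0]],[[-0.13,0.01,-0.07],[0,0,0]],[[-0.1,0.01,-0.1],[0,0,0]]])

```text
time: 15.85
tool_pos: [533.8, -205.2, 120.1]
tcp_rot: [179.9, 0.0, 97.2]
contact_force: [1.0, -0.2, 1.6]
finger_gap: 42.7
finger_force: 0.0
```

Run:
```python
from h import *
sc(24,34); sc(50,75); col()
```

```text
150 [-36, -8] [[-47, -32], [-62, 41], [-28, 23], [-15, -48]] tcp [-141, -1]
202 [-5, 5] [[-24, -19], [-24, 60], [9, 35], [8, -40]] tcp [-139, -1]
red 150 [-468, 61] [[-490, 42], [-462, 90], [-445, 80], [-473, 32]]
green 188 [-8, 10] [[-23, 41], [3, 42], [6, -20], [-20, -22]]
yel 108 [-35, -10] [[-50, 18], [-24, 20], [-20, -38], [-45, -40]]
tcp [-139, -2]
```

Both are well inside. Now red: I go behind it and keep clear of the glass.

>>> carry_out(increments=[[[0.048,0.007,0],[0,0,0]],[[0.096,0.015,0],[0,0,0]],[[0.144,0.022,0],[0,0,0]],[[0.192,0.03,0],[0,0,0]],[[0.24,0.037,0],[0,0,0]],[[0.288,0.045,0],[0,0,0]],[[0.336,0.052,0],[0,0,0]],[[0.37,0.058,0],[0,0,0]],[[0.388,0.06,0],[0,0,0]],[[0.388,0.06,0],[0,0,0]],[[0.388,0.06,0.03],[0,0,0]],[[0.388,0.06,0.05],[0,0,0]],[[0.388,0.06,0.05],[0,0,0]]])

```text
time: 17.3
tool_pos: [541.1, 184.3, 63.4]
tcp_rot: [-179.5, 0.1, 97.2]
contact_force: [-0.1, 0.1, 0.3]
finger_gap: 42.7
finger_force: 0.0
```

Run:
```python
from h import *
print(bay(ctrl.get_obs()["tool_pos"]))
im=snap("scene","pics/k0.png")
c=im["frame"][170:270,160:300,::-1]
cv2.imwrite("pics/k.png",cv2.resize(c,None,fx=5,fy=5,interpolation=cv2.INTER_CUBIC))
```

```text
[-524, 52]
```

View pics/k.png

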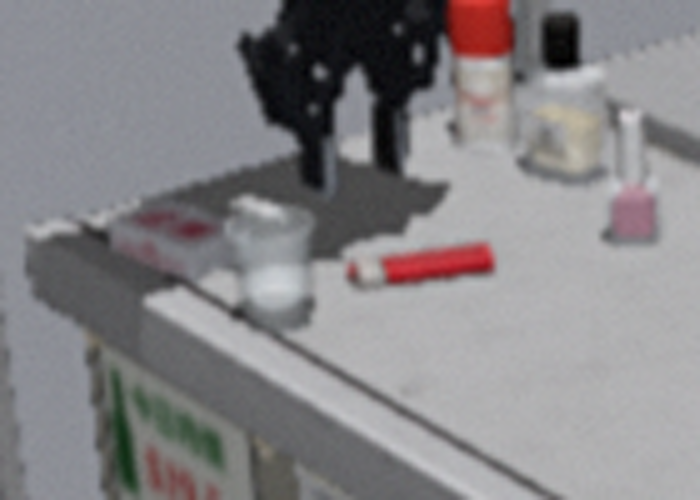

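The fingers stand behind red (crop (420,265)). The low-side knuckle is near the glass in y but off to its left, so I shift a few mm away, lower and sweep.

>>> carry_out(increments=[[[0,0.006,0.01],[0,0,0]],[[0,0.006,0.03],[0,0,0]],[[0,0.006,0.042],[0,0,0]],[[0,0.006,0.047],[0,0,0]],[[-0.004,0.006,0.05],[0,0,0]],[[-0.012,0.006,0.05],[0,0,0]],[[-0.02,0.006,0.05],[0,0,0]],[[-0.028,0.006,0.05],[0,0,0]],[[-0.036,0.006,0.05],[0,0,0]],[[-0.044,0.006,0.05],[0,0,0]],[[-0.052,0.006,0.05],[0,0,0]],[[-0.06,0.006,0.05],[0,0,0]],[[-0.07,0.005,0.05],[0,0,0]],[[-0.08,0.004,0.05],[0,0,0]],[[-0.09,0.003,0.05],[0,0,0]],[[-0.1,0.002,0.05],[0,0,0]],[[-0.11,0.001,0.05],[0,0,0]],[[-0.12,0,0.05],[0,0,0]],[[-0.13,-0.001,0.05],[0,0,0]],[[-0.13,-0.001,0.05],[0,0,0]]])

```text
time: 19.35
tool_pos: [559.9, 55.8, 18.3]
tcp_rot: [-180.0, 0.0, 97.1]
contact_force: [-0.4, 1.0, 0.2]
finger_gap: 42.9
finger_force: 0.0
```

Run:
```python
from h import *
sc(170,180)
```

```text
110 [-367, 61] [[-388, 44], [-388, 110], [-352, 85], [-353, 21]] tcp [-394, 55]
```

>>> carry_out(increments=[[[-0.008,-0.001,0],[0,0,0]],[[-0.018,-0.003,0],[0,0,0]],[[-0.03,-0.005,0],[0,0,0]],[[-0.042,-0.008,0],[0,0,0]],[[-0.054,-0.011,0],[0,0,0]],[[-0.066,-0.014,0],[0,0,0]],[[-0.078,-0.017,0],[0,0,0]],[[-0.09,-0.02,0],[0,0,0]],[[-0.102,-0.023,0],[0,0,0]],[[-0.114,-0.026,0],[0,0,0]],[[-0.126,-0.029,0],[0,0,0]],[[-0.138,-0.032,0],[0,0,0]],[[-0.15,-0.035,0],[0,0,0]],[[-0.162,-0.038,0],[0,0,0]],[[-0.174,-0.041,0],[0,0,0]],[[-0.186,-0.044,0],[0,0,0]],[[-0.198,-0.047,0],[0,0,0]],[[-0.21,-0.05,0],[0,0,0]],[[-0.21,-0.05,0],[0,0,0]]])

```text
time: 21.3
tool_pos: [536.6, -159.2, 18.5]
tcp_rot: [180.0, 0.0, 97.1]
contact_force: [-1.0, 0.4, -0.4]
finger_gap: 42.7
finger_force: 0.0
```

Run:
```python
from h import *
sc(170,180)
```

```text
135 [-157, 12] [[-176, -7], [-179, 61], [-144, 37], [-142, -29]] tcp [-184, 5]
```

>>> carry_out(increments=[[[-0.008,0,0],[0,0,0]],[[-0.018,0,0],[0,0,0]],[[-0.03,0,0],[0,0,0]],[[-0.042,0,0],[0,0,0]],[[-0.054,0,0],[0,0,0]],[[-0.066,0,0],[0,0,0]],[[-0.078,0,0],[0,0,0]],[[-0.09,0,0],[0,0,0]],[[-0.1,0,0],[0,0,0]],[[-0.11,0,0],[0,0,0]],[[-0.118,0,0],[0,0,0]],[[-0.124,0,0],[0,0,0]],[[-0.124,0,0],[0,0,0]],[[-0.114,0,0],[0,0,0]],[[-0.104,0,0],[0,0,0]],[[-0.09,0,-0.03],[0,0,0]],[[-0.05,0,-0.07],[0,0,0]],[[0,0,-0.1],[0,0,0]],[[0.04,0,-0.1],[0,0,0]],[[0.04,0,-0.1],[0,0,0]]])

```text
time: 23.35
tool_pos: [531.2, -112.9, 120.0]
tcp_rot: [179.9, -0.0, 97.5]
contact_force: [-0.9, -0.7, 0.2]
finger_gap: 42.6
finger_force: 0.0
```

Run:
```python
from h import *
im=col()
c=im["frame"][160:300,190:440,::-1]
cv2.imwrite("pics/m.png",cv2.resize(c,None,fx=3.2,fy=3.2,interpolation=cv2.INTER_CUBIC))
```

```text
red 153 [-35, 11] [[-42, 41], [-20, 38], [-28, -19], [-50, -16]]
green 196 [16, 10] [[0, 41], [29, 42], [31, -21], [2, -22]]
yel 154 [-8, -18] [[-22, 24], [4, 25], [7, -60], [-19, -61]]
tcp [-229, 5]
```

View pics/m.png

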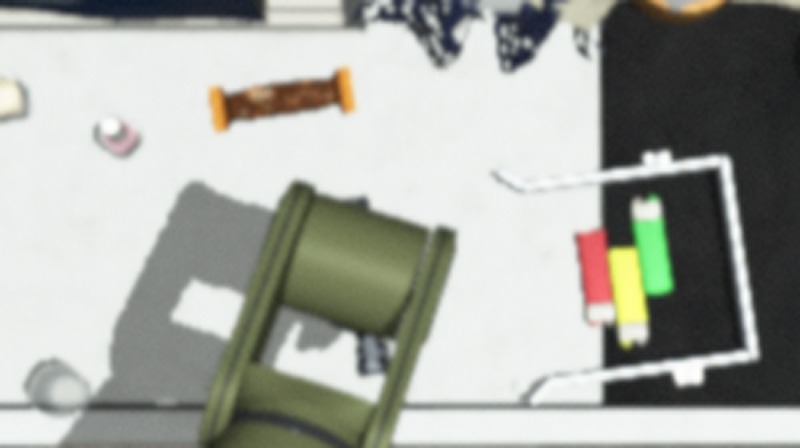

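All three lighters lie flat inside the bay (crop (595,275), (628,295), (650,245)), and the other things in view are unmoved. I'm handing in.

```bash
python3 -c "
from cell import ctrl
print(ctrl.job_done())"
```

```text
the job is handed in; nothing more can be done
None
```

I handed in the job at about 23 s: the last top image shows all three lighters lying flat, wholly inside the bay, with nothing else visibly moved and the gripper clear; the hand-in returned no verdict.

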